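# Test-run a donated food processor

### The arm

A 6-joint arm with a two-finger parallel gripper is mounted at the origin on the work surface. World frame = base frame: x ahead of the robot, y to its left, z up, the work surface at z = 0. Lengths are in m, angles in rad, forces in N, time in s.
With the tool pointing down it reaches from about 0.4 to 0.825 m from the base axis. Payload 7 kg.
Tool frame: the origin (TCP) lies between the finger pads; the fingertips stand 25 mm ahead of it and the grasp point (between the pads) lies 6 mm ahead of it (arm.tip_extent is the z of the fingertips in the tool frame, in m); z points along the fingers, x is the direction in which the jaws open and shut, and the axes are right-handed (so a half turn about z gives the same grasp; the last joint's range is limited). The gripper opens to 88 mm and grips with 3 to 60 N. Pads are 19 mm wide; open, the fingers measure 130 mm over their backs; the gripper's body (78 mm by 193 mm) begins 47 mm behind the grasp point.
Start: joints at [1.563, 0.359, 0.012, 0, -1.224, -0.288], TCP at [0.197, 0.646, 0.252] pointing down, gripper open.
Joint ranges: [-3.07, 3.07], [-1.43, 2.12], [-1.02, 1.25], [-3.03, 1.67], [-3.05, -0], [-3.03, 3.03]. Speed limits (rad/s): [2.39, 2.39, 3.01, 3.14, 3.14, 3.14].

### API

Orientations are given as [roll, pitch, yaw] about the fixed x, y, z axes, in that order (R = Rz(yaw) Ry(pitch) Rx(roll)).
In Python, from station import monitor, grab_frame, job_done, arm gives the robot as it stands.
- The arm moves only by the shell command python3 -m jog 'ROWS' [FORCE]. ROWS is JSON, a list that holds one entry, the list of rows, each a list of 7 numbers: the shift along the world's x, y, z in m, then the turn, a rotation vector about the world's x, y, z in rad, then the opening, from 0 (shut) to 1 (fully open). In form: [[[dx, dy, dz, ax, ay, az, claw], ...]]. A call has 1 to 20 rows; each row shifts and turns the commanded pose from where the row before left it; what a row does not reach is not made up. A row lasts 1/8 s, in which the tool goes at most 62.5 mm and 10.7 degrees, less where a joint would pass 70% of its speed; a pose out of reach is approached as far as the arm can. A call is refused whole if a number of a shift passes 0.0625 or a number of a turn 0.188, either way. A call with a gripper value outside its range is refused whole. The fingers move at their own pace and stop on an object; FORCE is the grip in N (left out, the last holds). Time passes only in rows, so rows that do not move let the fingers close. It gives the time, the measured TCP pose, the force and the opening at its end, in the units of the state.
- monitor.get_state(): the state, without advancing time (a new reading comes with each control period).
- grab_frame(name): name is "scene" or "top" or "wrist"; returns a dict with "pixels" (420x560x3 uint8, red, green, blue), "K" (3x3 intrinsics, pixels), "view" (4x4, takes a point from world to camera coordinates); the wrist camera has in their place "hand_eye" (4x4, takes a point from camera to tool coordinates, whose origin is the TCP and whose axes are the tool frame's). Camera axes: x right, y down, z forward; pixel columns grow to the right and rows downward; lengths in m; the calibration is good to about 2 mm. A picture is of the moment at which its call begins: read the wrist's pose just before it. There is no depth.
- job_done(): hands the job in, once; it reports no verdict.
The state is a dict: "t": time; "q": joint angles; "qd": joint speeds; "joint_efforts": joint torques, N m; "eef_pos": TCP position; "ee_rot": TCP orientation; "force": force on the tool from outside, world axes, zero at the start; "moment": the same for the moment, N m; "width": finger opening in m.
Only numpy, scipy, OpenCV 4.12 (cv2) and the standard library are available. Lean on these libraries where they do the work, as an engineer would, in place of code of your own. Each camera call takes 0.05 s, during which the arm holds its last target.

### The job

Test-run the donated food processor: set its ball-topped speed lever upright, to the middle rib, then flip the safety catch right over to its other side, and only then pull the sprung run lever fully towards the robot, to its stop. Finish while still holding the run lever there, with the speed lever at the middle and the catch still flipped over, and leave the mug, bowl and mill where they stand.

Things in the scene. Friction and masses are not known exactly. Their poses are not given: they have to be found in the camera images.
- machine: White food processor fixed to the table: base x -110 to 120, y -130 to 400 mm, flat grey deck 91 mm above the table, clear bowl of 88 mm radius with lid and chute at its left end (centre x 5, y 305, top 266 mm up). Origin: on the table below the run lever's pivot; x away from the robot (turned by up to 0.22 rad), y left, z up.
- speed_ball (a point): Centre of the black ball (26 mm) on the speed lever, a 10 mm steel rod on the deck, 150 mm left of the run lever, swinging in the machine's x-z plane. Ball centre 95 mm from the pivot. An upright plate of 40 mm radius with three radial ribs (slow, middle, fast; up to 51 mm from the pivot) stands 18 to 30 mm to the left of the rod's centre.
- speed_pivot (a point): Pivot of the speed lever, 94 mm above the table; it turns about the machine's y axis.
- speed (a joint): Speed lever's angle in rad: 0 is upright, at the middle rib; negative leans towards the robot (machine -x), positive away from it; stops at -0.75 and 0.75, outer ribs at -0.65 and 0.65. It starts leaning towards the robot and stays where it is left (stiff: about 1.3 N at the ball).
- catch_bar (a point): Middle of the catch's free grip bar: round steel, 14 mm thick, along the machine's x, sticking out 52 mm from the catch's arm towards the robot (this point is 30 mm from the arm). The arm, 8 x 14 mm steel, lies level in front of the run lever's shaft, hinged at its right end; the bar is at its left end, 72 mm from the hinge, about 38 mm above the deck.
- catch_hinge (a point): Point on the catch's hinge axis straight opposite catch_bar (72 mm from it), 128 mm above the table; the axis runs along the machine's x. The hinge sits on a small aluminium post (36 x 16 mm, centre at machine x 4, y -66 mm, top 136 mm above the table).
- catch (a joint): Safety catch's angle in rad: 0 to 0.15 at the start, lying to the left across the run lever and blocking it; 1.57 pointing straight up; 2.4 is its stop, flipped right over to the right. It moves easily and falls to whichever side it leans (within about 0.3 rad of upright it may stay).
- run_bar (a point): Black round cross bar (18 mm diameter, 76 mm long along the machine's y) on top of the run lever, a T-shaped lever with a 12 mm steel shaft. This point: the bar's centre, 110 mm from the lever's pivot.
- run_pivot (a point): Pivot of the run lever, 94 mm above the table; it turns about the machine's y axis.
- run (a joint): Run lever's angle in rad: 0 at rest, leaning 0.45 rad from upright away from the robot; grows as the bar is pulled towards the robot; 0.9 is its stop, leaning 0.45 rad towards the robot. A spring drives it back to 0: about 4 N at the bar at rest, 7.5 N at the stop. It is blocked while the catch lies across it.
- mug: Bystander: blue mug, 80 mm wide, 90 mm high, with a handle; origin under its centre. To the right of the machine.
- bowl: Bystander: white bowl, 116 mm wide, 55 mm high; origin under its centre. To the right of the machine.
- mill: Bystander: dark wooden pepper mill, 56 mm wide, 140 mm high; origin under its centre. To the right of the machine.

How it is judged:
On the way, in this order (a step that is already met when the one before it is completed fails the run):
1. the speed lever stands at the middle rib (value of joint speed between -0.12 and 0.12 rad and value of joint catch below 0.8 rad), for 0.3 s.
2. the safety catch is flipped over, the run lever still at rest (value of joint catch above 1.8 rad and value of joint run below 0.3 rad), for 0.2 s.
3. the run lever is pulled to its stop by the robot (value of joint run above 0.77 rad and (contact force between run and the arm above 1.5 N or contact force between run and the fingers above 1.5 N)), for 0.3 s.
At the end, for the whole second after the job is handed in: The run lever is held by the robot (more than 1.5 N on its cross bar) within 0.13 rad of its stop (joint above 0.77), the catch is flipped over (above 1.8 rad), the speed lever is within 0.12 rad of upright, and mug, bowl and mill have moved less than 30 mm. The program ends holding (all of step 3 and value of joint catch above 1.8 rad and value of joint speed between -0.12 and 0.12 rad and distance of each of mug, bowl, mill from where it was at the start of the episode below 0.03 m); the arm keeps its last pose, push and grip.
It fails at once if the run lever is forced while the catch still guards it (value of joint run above 0.3 rad and value of joint catch below 0.8 rad).
It fails at once if a bystander is pushed or knocked over (distance of any of mug, bowl, mill from where it was at the start of the episode above 0.03 m or angle between any of mug, mill, bowl's own z axis and vertical above 0.5 rad).
It also fails if it takes over 69 s, if anything falls off the work surface, if the arm or the gripper's body presses on something with over 40 N, if the wrist force passes 120 N, or if a joint passes its speed limit or range.

## Working session

There is one attempt and no reset: what is moved stays moved. The work goes in short steps, Python scripts to look and compute and a shell command to move; the robot and the scene stay as the last step left them, time stands still between calls to the robot, and variables do not carry over. Pictures are saved under pics/ and viewed, and the job is handed in when it is done.

```bash
ls; mkdir -p pics
python3 - <<'E'
from station import monitor, grab_frame, arm
import cv2, pickle
s=monitor.get_state(); print(s)
for n in ("scene","top","wrist"):
    f=grab_frame(n); cv2.imwrite(f"pics/{n}0.png",f["pixels"][:,:,::-1]); pickle.dump(f,open(f"pics/{n}0.pkl","wb"))
    print(n,f["K"],f.get("view"),f.get("hand_eye"))
print(arm.tip_extent)
E
```

```text
pics
{'t': 0.0, 'q': array([ 1.56307147e+00,  3.59320136e-01,  1.10255375e-02, -3.41021711e-04,
       -1.22405872e+00, -2.88112422e-01]), 'qd': array([-0.00283936, -0.00163471, -0.00030753,  0.00050239,  0.0004142 ,
        0.00098973]), 'joint_efforts': array([-5.49513861e-04, -5.82722712e+01,  2.93054509e+01,  6.99699238e+00,
        6.88879634e-03, -1.81404466e-04]), 'eef_pos': array([0.19667694, 0.64523697, 0.25065294]), 'ee_rot': array([-3.14145757e+00, -1.58391444e-03, -1.86674985e+00]), 'force': array([-0.10383707,  0.03996623,  0.31060509]), 'moment': array([0.03371763, 0.02590022, 0.00443189]), 'width': 0.08740166005914138}
scene [[448.17815217   0.         283.60563177]
 [  0.         448.17815217 208.2569839 ]
 [  0.           0.           1.        ]] [[-0.06677005  0.99761199  0.01766582  0.10113929]
 [ 0.57853426  0.05313431 -0.81392558 -0.21109644]
 [-0.81292058 -0.04412557 -0.58070049  1.72033646]
 [ 0.          0.          0.          1.        ]] None
top [[456.73576181   0.         287.49019269]
 [  0.         456.73576181 207.09054806]
 [  0.           0.           1.        ]] [[ 0.02041765 -0.99977674  0.00543968 -0.10435328]
 [-0.99844988 -0.02067172 -0.051677    0.5452918 ]
 [ 0.05177791 -0.00437613 -0.99864904  1.25077363]
 [ 0.          0.          0.          1.        ]] None
wrist [[354.53621546   0.         284.80581971]
 [  0.         354.53621546 212.66691189]
 [  0.           0.           1.        ]] None [[ 9.99999360e-01  9.15765182e-04  6.64611145e-04 -1.82295796e-04]
 [-1.06487865e-03  9.60253433e-01  2.79127588e-01 -7.49528701e-02]
 [-3.82579807e-04 -2.79128117e-01  9.60253794e-01 -1.33686552e-01]
 [ 0.00000000e+00  0.00000000e+00  0.00000000e+00  1.00000000e+00]]
0.025
```

View pics/scene0.png

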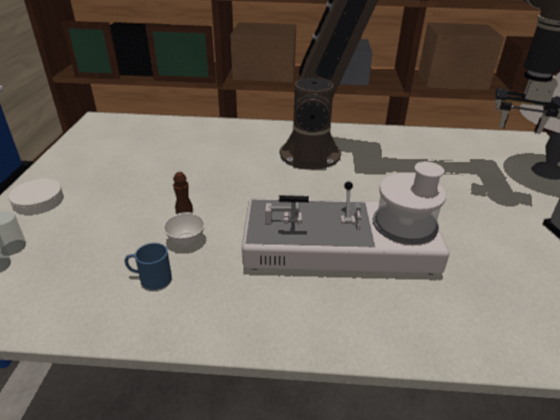

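View pics/top0.png

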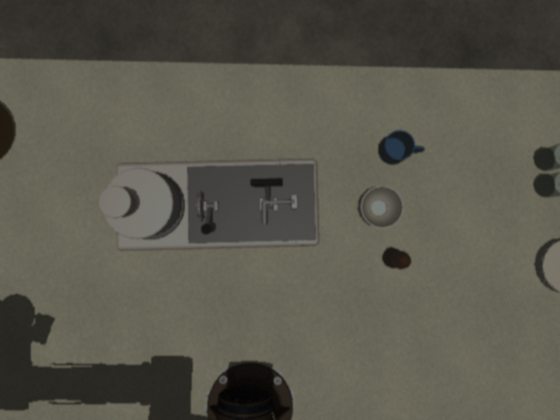

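View pics/wrist0.png

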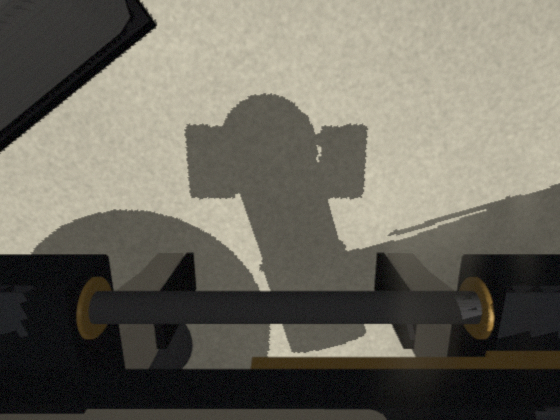

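Run:
```python
import cv2
a=cv2.imread("pics/top0.png")[150:260,180:330]; cv2.imwrite("pics/top0c.png",cv2.convertScaleAbs(cv2.resize(a,None,fx=5,fy=5,interpolation=cv2.INTER_CUBIC),alpha=1.8))
a=cv2.imread("pics/scene0.png")[160:275,235:395]; cv2.imwrite("pics/scene0c.png",cv2.convertScaleAbs(cv2.resize(a,None,fx=5,fy=5,interpolation=cv2.INTER_CUBIC),alpha=1.3))
```

```text
(no output)
```

View pics/top0c.png

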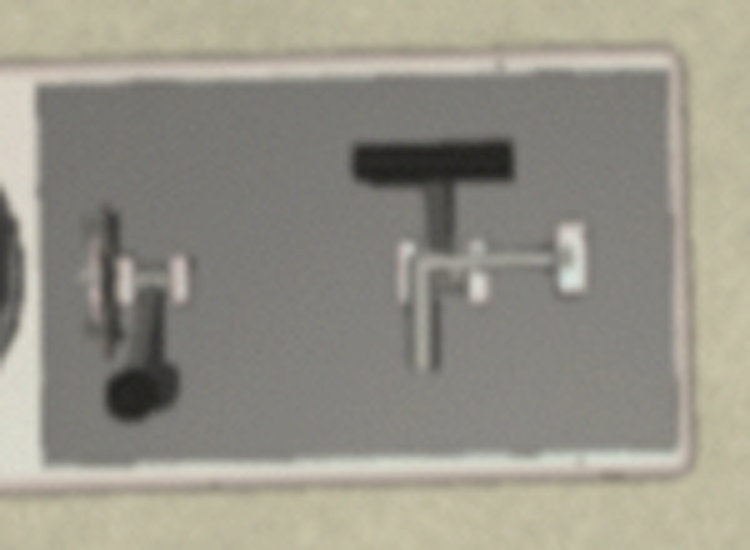

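View pics/scene0c.png

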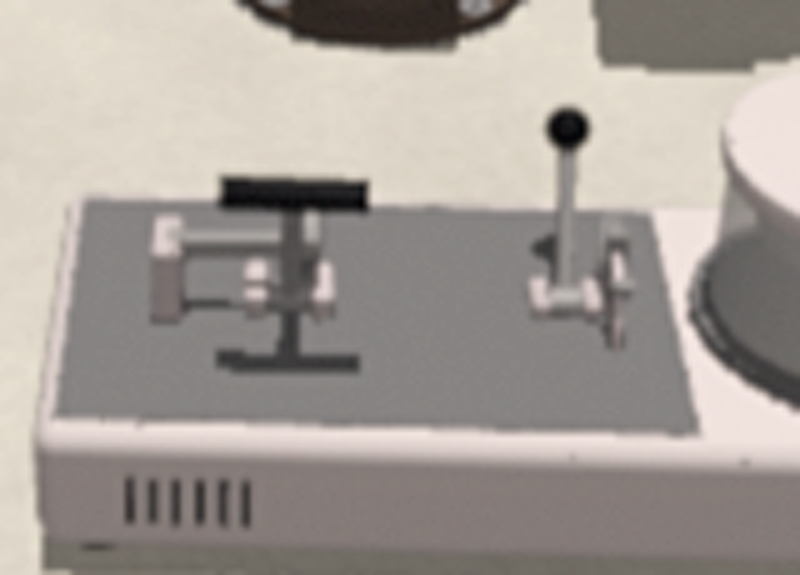

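```bash
cat > h.py <<'E'
import numpy as np, pickle
F={n:pickle.load(open(f"pics/{n}0.pkl","rb")) for n in("scene","top")}
def ray(f,p):
    d=np.linalg.inv(f["K"])@[p[0],p[1],1]; V=f["view"]; R,t=V[:3,:3],V[:3,3]
    return -R.T@t,R.T@d
def plane(n,p,z):
    o,d=ray(F[n],p); return o+d*(z-o[2])/d[2]
def tri(a,b):
    (o1,d1),(o2,d2)=ray(F["scene"],a),ray(F["top"],b)
    s=np.linalg.lstsq(np.c_[d1,-d2],o2-o1,rcond=None)[0]
    p,q=o1+s[0]*d1,o2+s[1]*d2; return (p+q)/2,np.linalg.norm(p-q)
def proj(n,P):
    f=F[n]; c=f["view"]@np.r_[P,1]; u=f["K"]@c[:3]; return u[:2]/u[2]
E
python3 - <<'E'
from h import *
T=lambda u,v:(180+u/5,150+v/5); S=lambda u,v:(235+u/5,160+v/5)
print("ball",tri(S(568,129),T(130,393)))
print("run",tri(S(294,194),T(432,161)))
for a in [(352,161),(513,160)]: print("barend",plane("top",T(*a),.193))
print("post",plane("top",T(571,258),.136))
print("catchcorner",plane("top",T(426,262),.132)," tip",plane("top",T(426,372),.132))
c=[plane("top",T(*a),.091)for a in [(37,84),(667,72),(677,450),(43,466)]]
print(c)
for i in range(4):
    d=c[(i+1)%4]-c[i]; print(np.degrees(np.arctan2(d[1],d[0])),np.linalg.norm(d))
c=[plane("top",T(*a),.091)for a in [(678,48),(690,472)]]
print(c)
E
```

```text
ball (array([0.48305647, 0.10532414, 0.16627128]), np.float64(0.0019123828676597743))
run (array([ 0.59658296, -0.03996841,  0.19126767]), np.float64(0.0016040182749663858))
barend [ 0.59563827 -0.00271711  0.193     ]
barend [ 0.597729   -0.07945365  0.193     ]
post [ 0.55513428 -0.10911219  0.136     ]
catchcorner [ 0.55186403 -0.0363648   0.132     ]  tip [ 0.49663119 -0.03763211  0.132     ]
[array([0.64325054, 0.17063123, 0.091     ]), array([ 0.65653457, -0.15825528,  0.091     ]), array([ 0.45940998, -0.1668916 ,  0.091     ]), array([0.44448058, 0.16121829, 0.091     ])]
-87.68702762777775 0.3291546744099273
-177.49139263102313 0.19731369015216393
92.60523008787452 0.32844936375685163
2.711269215304725 0.19899271481345812
[array([ 0.66929433, -0.1637922 ,  0.091     ]), array([ 0.44817086, -0.17382814,  0.091     ])]
```

```bash
python3 -m jog '[[[0,0,0.055,0,0,0,1],[0,0,0.055,0,0,0,1],[0.0205,-0.0386,0,0,0,-0.088,1],[0.0205,-0.0386,0,0,0,-0.088,1],[0.0205,-0.0386,0,0,0,-0.088,1],[0.0205,-0.0386,0,0,0,-0.088,1],[0.0205,-0.0386,0,0,0,-0.088,1],[0.0205,-0.0386,0,0,0,-0.088,1],[0.0205,-0.0386,0,0,0,-0.088,1],[0.0205,-0.0386,0,0,0,-0.088,1],[0.0205,-0.0386,0,0,0,-0.088,1],[0.0205,-0.0386,0,0,0,-0.088,1],[0.0205,-0.0386,0,0,0,-0.088,1],[0.0205,-0.0386,0,0,0,-0.088,1],[0.0205,-0.0386,0,0,0,-0.088,1],[0.0205,-0.0386,0,0,0,-0.088,1],[0,0,0,0,0,0,1]]]' 5
python3 - <<'E'
from station import *
import cv2
s=monitor.get_state();print(s["q"],s["eef_pos"],s["ee_rot"])
cv2.imwrite("pics/w1.png",grab_frame("wrist")["pixels"][:,:,::-1])
E
```

```text
t: 2.28
eef_pos: [0.4844, 0.103, 0.3612]
ee_rot: [-3.141, -0.001, -3.103]
force: [0.3, 0.1, 0.2]
width: 0.0877
[ 6.07348386e-01  2.32429348e-03 -1.84754308e-01  1.10609855e-04
 -1.38470575e+00 -5.68984620e-01] [0.48439498 0.1030269  0.36115377] [-3.14096877e+00 -7.73809459e-04 -3.10320861e+00]
```

View pics/w1.png

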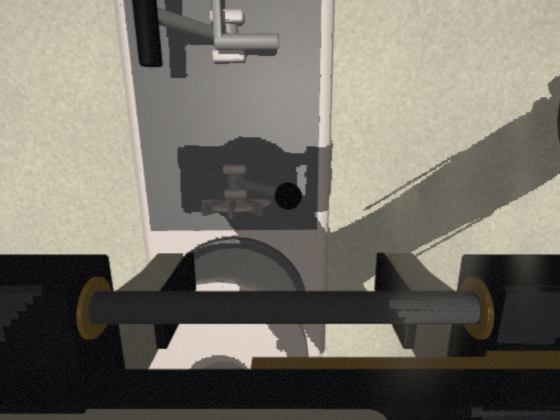

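```bash
cat >> h.py <<'E'
from scipy.spatial.transform import Rotation as Ro
KW=np.array([[354.53621546,0,284.80581971],[0,354.53621546,212.66691189],[0,0,1]])
HE=np.array([[9.99999360e-01,9.15765182e-04,6.64611145e-04,-1.82295796e-04],[-1.06487865e-03,9.60253433e-01,2.79127588e-01,-7.49528701e-02],[-3.82579807e-04,-2.79128117e-01,9.60253794e-01,-1.33686552e-01],[0,0,0,1]])
def wplane(pos,rot,p,z):
    R=Ro.from_euler("xyz",rot).as_matrix(); o=R@HE[:3,3]+pos; d=R@HE[:3,:3]@np.linalg.inv(KW)@[p[0],p[1],1]
    return o+d*(z-o[2])/d[2]
E
python3 - <<'E'
from h import *
P=[0.48439498,0.1030269,0.36115377];r=[-3.14096877e+00,-7.73809459e-04,-3.10320861e+00]
print(wplane(P,r,(287.5,196),.168))
print("tip",wplane(P,r,(278,41),.135),"corner",wplane(P,r,(217,42),.135))
print("bar end left",wplane(P,r,(150,66),.2))
E
```

```text
[0.48153546 0.10641151 0.168     ]
tip [ 0.49585686 -0.03277815  0.135     ] corner [ 0.55234505 -0.02969021  0.135     ]
bar end left [ 5.92612328e-01 -2.06846543e-04  2.00000000e-01]
```

```bash
python3 -m jog '[[[-0.002,0.003,-0.047,0,0,0,1],[0,0,-0.045,0,0,0,1],[0,0,-0.045,0,0,0,1],[0,0,-0.03,0,0,0,1],[0,0,-0.02,0,0,0,0.6],[0,0,0,0,0,0,0.2],[0,0,0,0,0,0,0.2],[0,0,0,0,0,0,0.2],[0,0,0,0,0,0,0.2],[0,0,0,0,0,0,0.2]]]' 5
python3 - <<'E'
from station import *
import cv2
s=monitor.get_state();print(s["q"],s["eef_pos"],s["ee_rot"])
cv2.imwrite("pics/w2.png",grab_frame("wrist")["pixels"][:,:,::-1])
cv2.imwrite("pics/s2.png",cv2.resize(grab_frame("scene")["pixels"][120:280,220:460,::-1],None,fx=3,fy=3))
E
```

```text
t: 3.58
eef_pos: [0.4823, 0.1084, 0.1752]
ee_rot: [3.141, 0.002, -3.099]
force: [2.8, 0.6, 0.2]
width: 0.0336
[ 6.19829331e-01  1.27126439e-01 -4.87697122e-01  3.76941803e-04
 -9.54332434e-01 -5.76958684e-01] [0.48232522 0.10844567 0.17515267] [ 3.14095598e+00  1.54273600e-03 -3.09850482e+00]
```

View pics/w2.png

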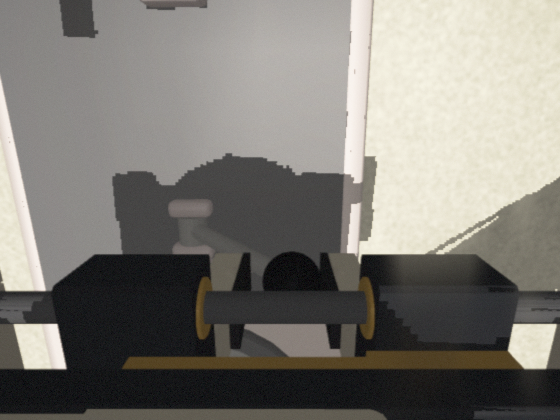

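View pics/s2.png

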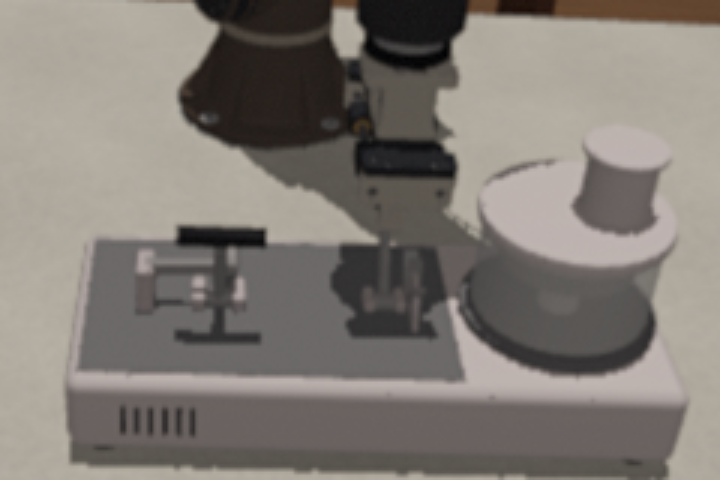

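```bash
python3 -m jog '[[[0,-0.002,0.009,0,0,0,0.2],[0,0,0,0,0,0,0.2],[0,0,0,0,0,0,0.2],[0,0,0,0,0,0,0.2]]]' 5
```

```text
t: 4.18
eef_pos: [0.4816, 0.1061, 0.1839]
ee_rot: [-3.141, -0.0, -3.099]
force: [-3.1, -0.0, 5.4]
width: 0.025
```

```bash
python3 -m jog '[[[0.0112,0.0005,0.0081,0,0,0,0.2],[0.0127,0.0005,0.0065,0,0,0,0.2],[0.0117,0.0005,0.0041,0,0,0,0.2],[0.013,0.0005,0.0026,0,0,0,0.2],[0.0123,0.0005,0.0008,0,0,0,0.2],[0,0,0,0,0,0,0.2],[0,0,0,0,0,0,0.2]]]' 5
python3 - <<'E'
from station import *
import cv2,pickle
for n in("scene","top","wrist"):
    f=grab_frame(n);pickle.dump(f,open(f"pics/{n}3.pkl","wb"))
    cv2.imwrite(f"pics/{n}3.png",f["pixels"][:,:,::-1])
a=cv2.imread("pics/scene3.png")[120:280,220:460]; cv2.imwrite("pics/s3.png",cv2.resize(a,None,fx=3,fy=3))
E
```

```text
t: 5.05
eef_pos: [0.5433, 0.1088, 0.2056]
ee_rot: [3.142, 0.001, -3.099]
force: [2.7, -0.9, -0.8]
width: 0.0253
```

View pics/s3.png

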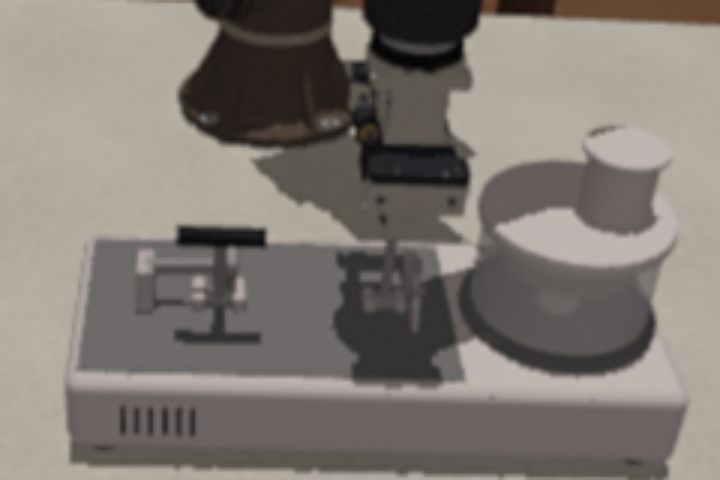

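View pics/wrist3.png

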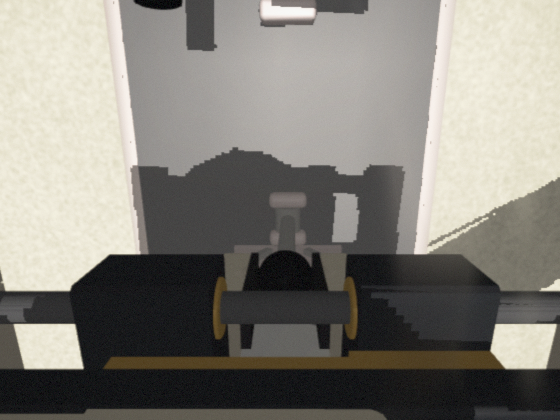

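```bash
python3 -m jog '[[[0,0,0,0,0,0,0.6],[0,0,0,0,0,0,0.6],[0,0,0.02,0,0,0,0.6],[0,0,0.045,0,0,0,0.6],[0,0,0.045,0,0,0,0.6],[0,-0.01,0.045,0,0,0,0.6],[0,0,0,0,0,0,0.6]]]'
python3 - <<'E'
from station import *
import cv2,pickle
s=monitor.get_state();print(s["q"],s["eef_pos"],s["ee_rot"])
for n in("scene","top","wrist"):
    f=grab_frame(n);pickle.dump(f,open(f"pics/{n}4.pkl","wb"))
    cv2.imwrite(f"pics/{n}4.png",f["pixels"][:,:,::-1])
a=cv2.imread("pics/scene4.png")[120:280,220:460]; cv2.imwrite("pics/s4.png",cv2.resize(a,None,fx=3,fy=3))
E
```

```text
t: 6.08
eef_pos: [0.5438, 0.0988, 0.3647]
ee_rot: [3.139, 0.006, -3.099]
force: [-0.6, 0.7, -1.1]
width: 0.0524
[ 5.34792115e-01  9.84511256e-02 -7.47635676e-02  9.49764706e-04
 -1.39078368e+00 -4.91997592e-01] [0.54379023 0.09881687 0.36473219] [ 3.13920598  0.00643353 -3.09863894]
```

View pics/s4.png

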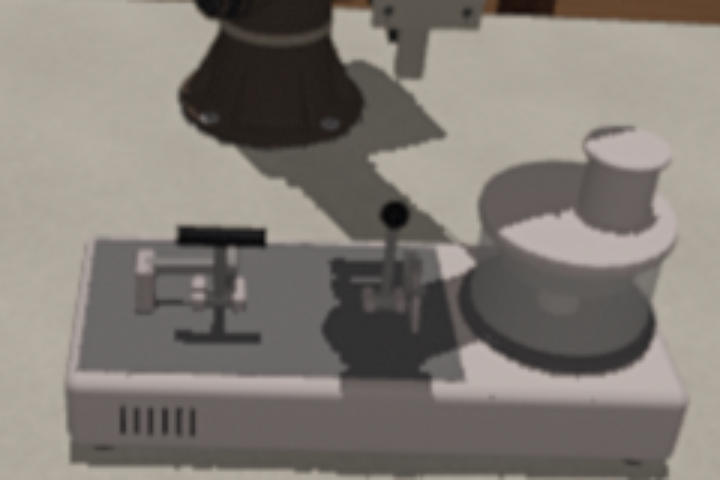

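View pics/wrist4.png

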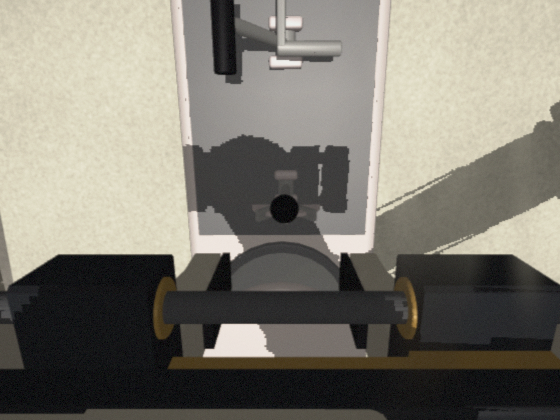

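Run:
```python
from h import *
P=[0.54379023,0.09881687,0.36473219];r=[3.13920598,0.00643353,-3.09863894]
b=wplane(P,r,(285,208),.189);p=wplane(P,r,(286,176),.1);print(b,p)
ax=np.array([np.cos(.042),np.sin(.042)]); print("xm ball-pivot",(b-p)[:2]@ax)
o,d=ray(F["scene"],(351.7,191.7)); s=(b[1]-o[1])/d[1]
for y in (.104,.108,.112):
  s=(y-o[1])/d[1]; 
print(proj("scene",[.5425,.108,.189]),proj("scene",[.5325,.1076,.1885]),proj("scene",[.5525,.1084,.1885]))
for c in[(340,47),(282,47)]: print(wplane(P,r,c,.137))
for c in[(224,73)]: print("bar end",wplane(P,r,c,.2))
```

```text
[0.54424391 0.10986257 0.189     ] [0.54417047 0.09693745 0.1       ]
xm ball-pivot 0.0006160752126754471
[351.3233595  190.81363582] [350.93563056 188.87642566] [351.67571655 193.10218049]
[ 0.49951159 -0.03376866  0.137     ]
[ 0.55358192 -0.03143716  0.137     ]
bar end [ 0.59712149 -0.00114713  0.2       ]
```

```bash
python3 -m jog '[[[-0.0035,-0.015,0,0,0,-0.1747,0.6],[-0.0035,-0.015,0,0,0,-0.1747,0.6],[-0.0035,-0.015,0,0,0,-0.1747,0.6],[-0.0035,-0.015,0,0,0,-0.1747,0.6],[-0.0035,-0.015,0,0,0,-0.1747,0.6],[-0.0035,-0.015,0,0,0,-0.1747,0.6],[-0.0035,-0.015,0,0,0,-0.1747,0.6],[-0.0035,-0.015,0,0,0,-0.1747,0.6],[-0.0035,-0.015,0,0,0,-0.1747,0.6],[0,0,-0.05,0,0,0,0.6],[0,0,0,0,0,0,0.6],[0,0,0,0,0,0,0.6]]]'
python3 - <<'E'
from station import *
import cv2,pickle
s=monitor.get_state();print(s["q"],s["eef_pos"],s["ee_rot"])
for n in("wrist",):
    f=grab_frame(n)
    cv2.imwrite(f"pics/{n}5.png",f["pixels"][:,:,::-1])
E
```

```text
t: 7.72
eef_pos: [0.5116, -0.0362, 0.3115]
ee_rot: [-3.141, 0.001, 1.613]
force: [0.3, 0.4, 1.0]
width: 0.0526
[ 3.13225142e-01  5.35378773e-02 -2.42332152e-01  8.95419733e-04
 -1.27532240e+00 -1.84202228e+00] [ 0.51161306 -0.0362222   0.31148859] [-3.14144040e+00  9.31351845e-04  1.61305649e+00]
```

View pics/wrist5.png

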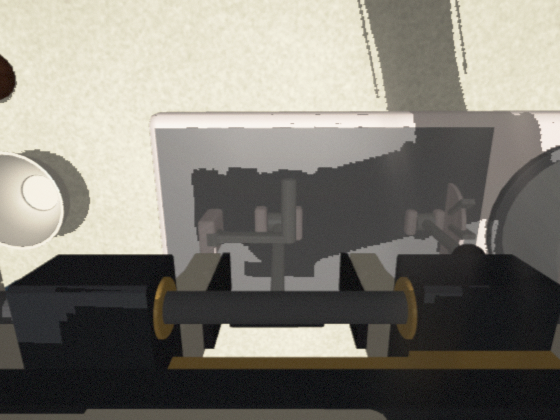

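Run:
```python
from h import *
P=[0.51161306,-0.0362222,0.31148859];r=[-3.14144040,9.31351845e-04,1.61305649]
for z in(.13,.137):
  for c in[(289.5,182),(289.5,238),(213,238)]: print(z,wplane(P,r,c,z))
```

```text
0.13 [ 0.49924154 -0.03266643  0.13      ]
0.13 [ 0.55296145 -0.03013873  0.13      ]
0.13 [ 0.55610884 -0.10240073  0.13      ]
0.137 [ 0.49785365 -0.03281699  0.137     ]
0.137 [ 0.5503805  -0.03034542  0.137     ]
0.137 [ 0.55345799 -0.10100256  0.137     ]
```

```bash
python3 -m jog '[[[0,0.003,-0.05,0,0,0,0.6],[0,0,-0.05,0,0,0,0.6],[0,0,-0.04,0,0,0,0.6],[0,0,-0.0235,0,0,0,0.6],[0,0,-0.01,0,0,0,0.6],[0,0,0,0,0,0,0.1],[0,0,0,0,0,0,0.1],[0,0,0,0,0,0,0.1],[0,0,0,0,0,0,0.1],[0,0,0,0,0,0,0.1]]]' 5
python3 - <<'E'
from station import *
import cv2,pickle
for n in("wrist","scene"):
    f=grab_frame(n)
    cv2.imwrite(f"pics/{n}6.png",f["pixels"][:,:,::-1])
a=cv2.imread("pics/scene6.png")[120:280,220:460]; cv2.imwrite("pics/s6.png",cv2.resize(a,None,fx=3,fy=3))
E
```

```text
t: 9.02
eef_pos: [0.5114, -0.0333, 0.1375]
ee_rot: [3.141, 0.0, 1.612]
force: [0.8, -0.1, 0.5]
width: 0.0135
```

View pics/wrist6.png

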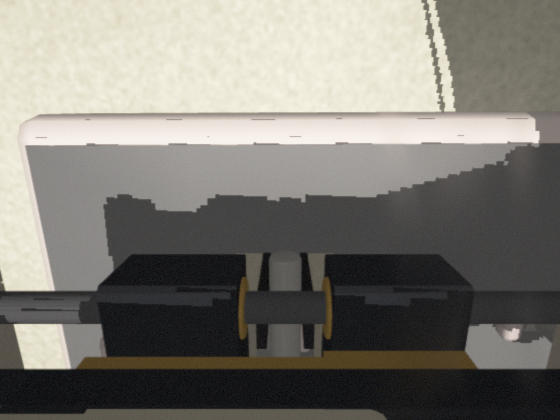

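View pics/s6.png

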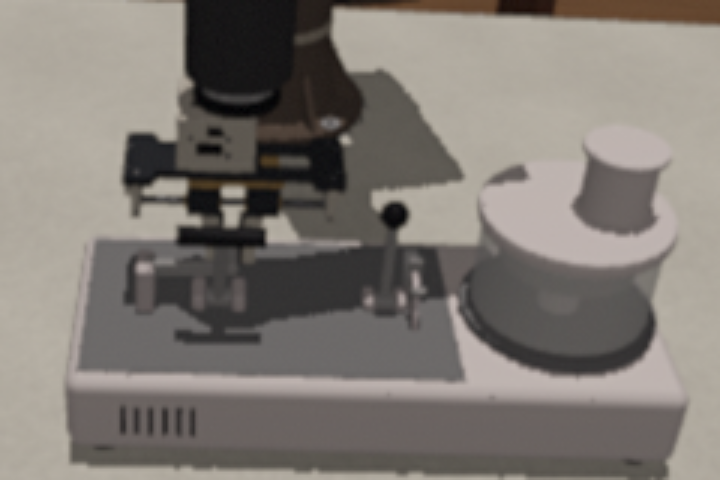

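```bash
python3 -m jog '[[[0.0003,-0.0034,0.0169,0,0,0,0.1],[0.0005,-0.0073,0.0156,0,0,0,0.1],[0.0005,-0.0108,0.0134,0,0,0,0.1],[0.0005,-0.0137,0.0104,0,0,0,0.1],[0,0,0,0,0,0,0.1]]]' 5
python3 - <<'E'
from station import *
import cv2
f=grab_frame("wrist")
cv2.imwrite(f"pics/wrist7.png",f["pixels"][:,:,::-1])
E
```

```text
t: 9.75
eef_pos: [0.5139, -0.0683, 0.1948]
ee_rot: [3.139, -0.001, 1.612]
force: [-0.9, 4.7, 7.4]
width: 0.0133
```

View pics/wrist7.png

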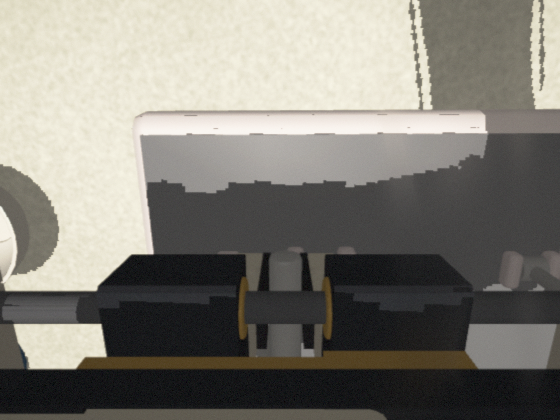

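```bash
python3 -m jog '[[[0.0005,-0.0158,0.0079,0,0,0,0.1],[0.0005,-0.0170,0.0035,0,0,0,0.1],[0.0006,-0.0172,-0.001,0,0,0,0.1],[0.0006,-0.0164,-0.005,0,0,0,0.1],[0.0006,-0.0124,-0.0073,0,0,0,0.1],[0,0,0,0,0,0,0.1]]]' 5
python3 - <<'E'
from station import *
import cv2
for n in("wrist","scene"):
    f=grab_frame(n)
    cv2.imwrite(f"pics/{n}8.png",f["pixels"][:,:,::-1])
a=cv2.imread("pics/scene8.png")[120:280,220:460]; cv2.imwrite("pics/s8.png",cv2.resize(a,None,fx=3,fy=3))
E
```

```text
t: 10.55
eef_pos: [0.5154, -0.1488, 0.1905]
ee_rot: [-3.14, 0.001, 1.611]
force: [2.1, -2.7, -0.3]
width: 0.0135
```

View pics/s8.png

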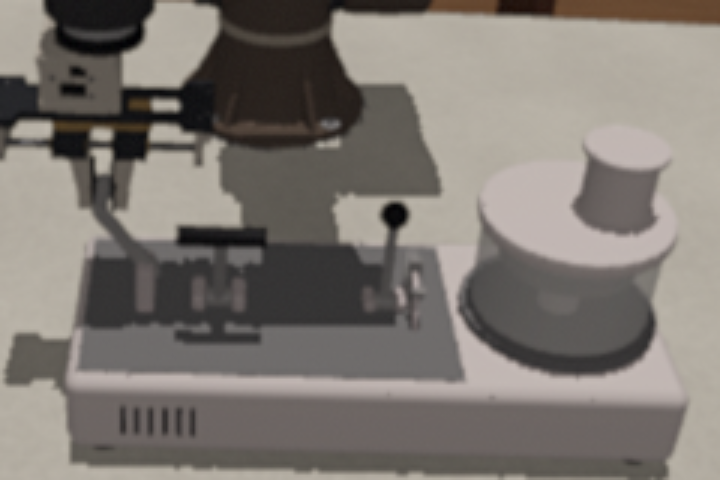

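View pics/wrist8.png

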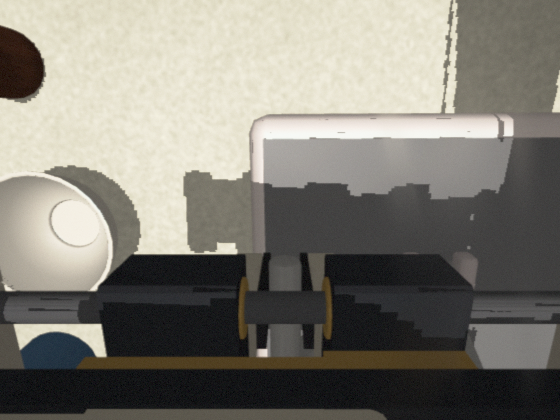

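```bash
python3 -m jog '[[[0,0,0,0,0,0,0.4],[0,0,0,0,0,0,0.4],[0,0,0.02,0,0,0,0.4],[0,0,0.045,0,0,0,0.4],[0,0,0.045,0,0,0,0.4],[0.015,0.0139,0,0,0,0,0.4],[0.015,0.0139,0,0,0,0,0.4],[0.015,0.0139,0,0,0,0,0.4],[0.015,0.0139,0,0,0,0,0.4],[0.015,0.0139,0,0,0,0,0.4],[0.015,0.0139,0,0,0,0,0.4],[0.015,0.0139,0,0,0,0,0.4],[0.015,0.0139,0,0,0,0,0.4],[0,0,0,0,0,0,0.4]]]' 20
python3 - <<'E'
from station import *
import cv2
s=monitor.get_state();print(s["q"],s["eef_pos"],s["ee_rot"])
for n in("wrist","scene"):
    f=grab_frame(n)
    cv2.imwrite(f"pics/{n}9.png",f["pixels"][:,:,::-1])
a=cv2.imread("pics/scene9.png")[120:280,220:460]; cv2.imwrite("pics/s9.png",cv2.resize(a,None,fx=3,fy=3))
E
```

```text
t: 12.4
eef_pos: [0.6369, -0.0349, 0.3009]
ee_rot: [-3.141, 0.0, 1.613]
force: [-1.0, -0.2, 0.9]
width: 0.0351
[ 2.50735929e-01  2.72471658e-01  1.20917613e-03 -5.76275347e-05
 -1.30021281e+00 -1.77910748e+00] [ 0.63686565 -0.03485309  0.30093394] [-3.14091689e+00  8.60944483e-05  1.61320571e+00]
```

View pics/s9.png

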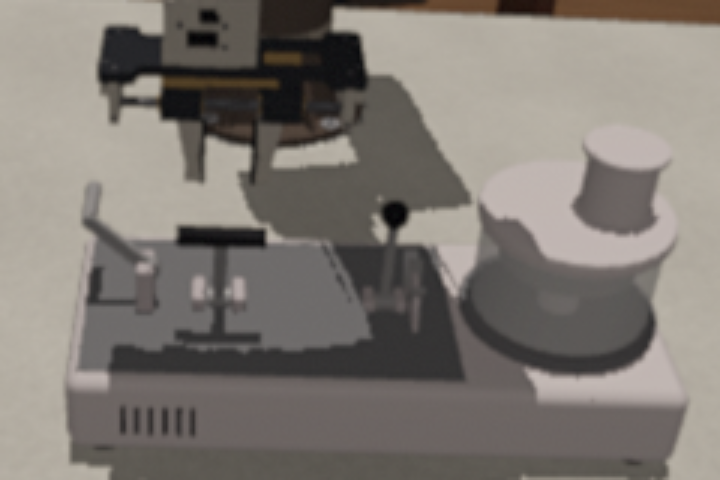

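View pics/wrist9.png

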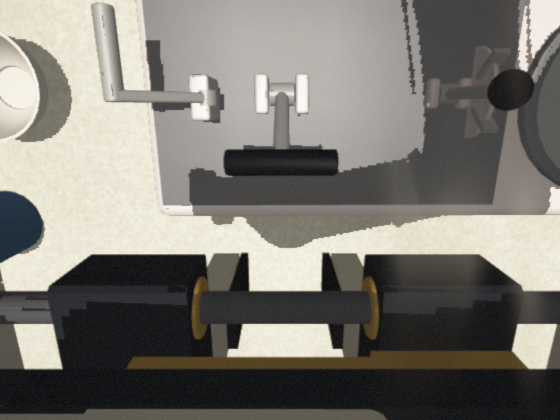

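Run:
```python
from h import *
P=[0.63686565,-0.03485309,0.30093394];r=[-3.14091689,8.6e-05,1.61320571]
for c in[(281,162),(224,162),(338,162),(281,90)]: print(wplane(P,r,c,.193))
for c in[(510,90)]: print("ball",wplane(P,r,c,.189))
```

```text
[ 0.59627601 -0.03923414  0.193     ]
[ 0.59796251 -0.07804038  0.193     ]
[ 5.94589355e-01 -4.24180974e-04  1.93000000e-01]
[ 0.54988362 -0.04111334  0.193     ]
ball [0.54315261 0.1088774  0.189     ]
```

```bash
python3 -m jog '[[[0,-0.0025,-0.045,0,0,0,0.4],[0,0,-0.04,0,0,0,0.4],[0,0,-0.02,0,0,0,0.4],[0,0,0,0,0,0,0.4],[-0.01,-0.0004,0,0,0,0,0.4],[-0.008,-0.0003,0,0,0,0,0.4],[0,0,0,0,0,0,0.4]]]'
python3 -m jog '[[[-0.01,-0.0004,0.001,0,0,0,0.4],[-0.01,-0.0004,0.001,0,0,0,0.4],[-0.01,-0.0004,0.001,0,0,0,0.4],[-0.01,-0.0004,0.001,0,0,0,0.4],[0,0,0,0,0,0,0.4]]]'
python3 - <<'E'
from station import *
import cv2
for n in("wrist","scene"):
    f=grab_frame(n)
    cv2.imwrite(f"pics/{n}10.png",f["pixels"][:,:,::-1])
a=cv2.imread("pics/scene10.png")[120:280,220:460]; cv2.imwrite("pics/s10.png",cv2.resize(a,None,fx=3,fy=3))
E
```

```text
t: 13.38
eef_pos: [0.6174, -0.0392, 0.1979]
ee_rot: [3.14, -0.0, 1.612]
force: [-0.2, -0.3, -0.8]
width: 0.0351
t: 14.0
eef_pos: [0.5802, -0.0405, 0.2032]
ee_rot: [3.134, -0.0, 1.614]
force: [6.1, 0.8, 4.9]
width: 0.035
```

View pics/s10.png

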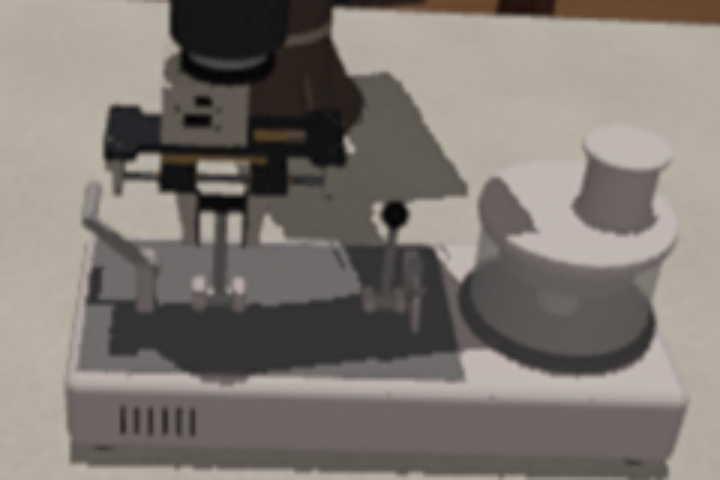

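View pics/wrist10.png

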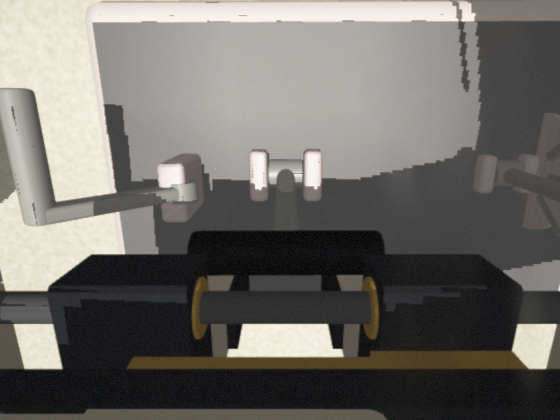

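```bash
python3 -m jog '[[[-0.01,-0.0004,0,0,0,0,0.4],[-0.01,-0.0004,-0.001,0,0,0,0.4],[-0.01,-0.0004,-0.002,0,0,0,0.4],[-0.01,-0.0004,-0.003,0,0,0,0.4],[-0.01,-0.0004,-0.003,0,0,0,0.4],[0,0,0,0,0,0,0.4]]]'
python3 -m jog '[[[-0.007,-0.0003,-0.002,0,0,0,0.4],[0,0,0,0,0,0,0.4]]]'
```

```text
t: 14.85
eef_pos: [0.5295, -0.0426, 0.1931]
ee_rot: [3.137, -0.0, 1.613]
force: [6.0, 0.4, 4.9]
width: 0.0351
t: 15.1
eef_pos: [0.5224, -0.0429, 0.1907]
ee_rot: [3.138, 0.0, 1.613]
force: [6.4, 0.1, 4.7]
width: 0.035
```

```bash
python3 -m jog '[[[-0.003,0,0,0,0,0,0.4],[0,0,0,0,0,0,0.4]]]'
python3 -m jog '[[[-0.003,0,0,0,0,0,0.4],[0,0,0,0,0,0,0.4]]]'
python3 -m jog '[[[-0.002,0,0,0,0,0,0.4],[0,0,0,0,0,0,0.4]]]'
```

```text
t: 15.35
eef_pos: [0.5201, -0.0429, 0.1901]
ee_rot: [3.138, -0.0, 1.613]
force: [8.8, -1.8, -1.6]
width: 0.0352
t: 15.6
eef_pos: [0.5197, -0.0428, 0.1903]
ee_rot: [3.133, 0.0, 1.614]
force: [21.4, -6.0, -12.1]
width: 0.035
t: 15.85
eef_pos: [0.5195, -0.0427, 0.1904]
ee_rot: [3.13, 0.0, 1.614]
force: [28.2, -7.5, -17.4]
width: 0.0353
```

```bash
python3 -m jog '[[[0.002,0,0,0,0,0,0.4],[0,0,0,0,0,0,0.4],[0,0,0,0,0,0,0.4],[0,0,0,0,0,0,0.4],[0,0,0,0,0,0,0.4]]]'
python3 - <<'E'
from station import *
import cv2
for n in("wrist","scene","top"):
    f=grab_frame(n)
    cv2.imwrite(f"pics/{n}11.png",f["pixels"][:,:,::-1])
a=cv2.imread("pics/scene11.png")[120:300,100:460]; cv2.imwrite("pics/s11.png",cv2.resize(a,None,fx=2,fy=2))
s=monitor.get_state();print(s["t"],s["force"],s["eef_pos"])
E
```

```text
t: 16.48
eef_pos: [0.5197, -0.0428, 0.1903]
ee_rot: [3.133, 0.0, 1.613]
force: [20.4, -5.3, -11.2]
width: 0.0351
16.625 [ 19.71788358  -5.17507422 -10.92857815] [ 0.5197532  -0.04277891  0.19030702]
```

View pics/s11.png

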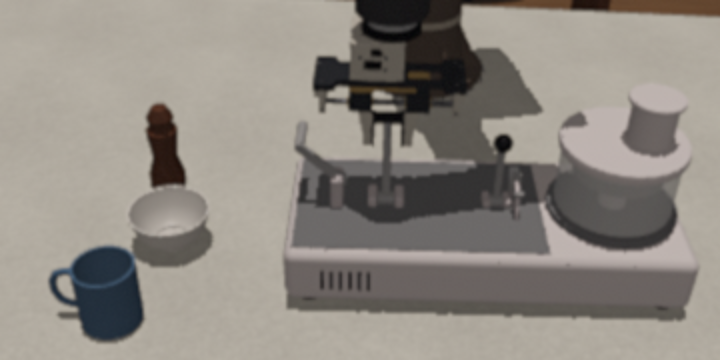

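View pics/wrist11.png

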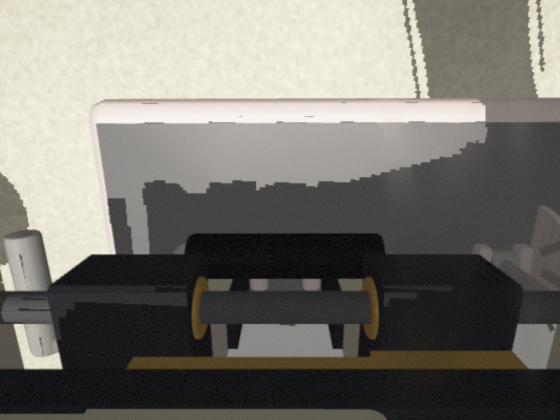

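The scene view shows the ball upright, the catch flipped to the right and the bystanders where they stood. In the wrist view the run bar (rows 235–275, columns 187–383) is held by both fingers, pressing about 20 N against the stop. I'm handing in.

```bash
python3 -c "
from station import *
print(job_done()); s=monitor.get_state();print(s['t'],s['force'],s['eef_pos'])"
```

```text
the job is handed in; nothing more can be done
None
the job is handed in; nothing more can be done
```

I did the three steps in order and handed the job in at about 16.6 s with the run lever still held at its stop. The hand-in gave no verdict. It also printed no reading of the state afterwards, so my last figures are from just before it.

1. **Speed lever:** I gripped the ball and moved it to the middle rib. In the wrist picture taken just afterwards, the ball was about 0.6 mm off the line through its pivot, so close to upright. It looked unchanged in the later pictures.
2. **Safety catch:** I gripped its bar, carried it over the top and let go at about 2.2 rad. Later pictures show it lying flipped over to the right.
3. **Run lever:** I hooked both fingers behind the cross bar, either side of the shaft, and pulled until the force jumped. That was at TCP x = 0.5195 m, where I had calculated the stop. I then eased off 2 mm, leaving about 20 N towards the stop; the highest total force I read was about 34 N.

In the last scene picture the mug, bowl and mill stood upright and looked unmoved, though I did not measure their positions.

One check disagreed along the way. My first grip on the ball stopped at 34 mm instead of 26 mm, probably with a fingertip on the leaning rod. Raising the gripper 9 mm fixed it, and the fingers then closed to 25 mm.

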